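Pack the brake pad and lock up the service case

TASK

Lay the loose brake pad flat, lining side up as it lies now, in the open top tray of the service case, setting it down rather than dropping it. Then push the case's drawer fully shut, then lower the yellow lid gently until it is fully closed, without slamming it, and finally swing the red locking bar down flat across the closed lid. Do the steps in this order and leave the carton, oil bottle and pen pot where they are.

Things in the scene. Friction and masses are not known exactly. Their poses are not given: they have to be found in the camera images.
- case: dark steel case fixed to the counter, 160 (x) by 240 (y) mm, rim 98 mm high. Origin: centre of its underside; z up, -x is the drawer side (to the robot), +x the lid hinge side, +y the locking bar side. Open tray on top: inside 150 by 230 mm, walls 5 mm, floor at z 52 mm; drawer below. A steel bracket (x -62 to -28 mm) stands out of the +y wall to y 144 mm, z 126 mm
- tray_floor (a point): centre of the tray's inner floor, at (0, 0, 52) mm in the case's frame
- drawer (a joint): drawer of the case, m: 0 shut, grows as it comes out along the case's -x; at most 0.09; stays where it is left, moves with about 2 N. Front panel 236 mm wide, z 6 to 44 mm, its face at case x = -90 mm when shut
- drawer_pull (a point): middle of the front edge of the drawer's aluminium pull lip (100 mm wide along y, 10 mm thick, stands 14 mm out of the panel); when shut at case (-104, 0, 32) mm
- lid (a joint): yellow lid, rad: 0 closed (flat on the rim), grows as it opens, about 1.57 upright; hinge axis along the case's y. It is stiff and stays where it is left; about 3 to 6 N at the free edge closes it. Panel 164 mm from hinge to free edge, 246 mm wide, 12 mm thick, no handle
- lid_hinge (a point): middle of the lid's hinge axis, at case (80, 0, 98) mm; it runs along the underside of the lid panel
- lid_edge (a point): middle of the lid's free edge, on its outer face (the top when closed): 164 mm from the hinge axis along the lid and 12 mm out; when closed at case (-84, 0, 110) mm
- bar (a joint): red locking bar, rad: 0 down (lying along the case's -y across the top of the closed lid), grows as it is raised, about 1.57 upright; hinge axis along the case's x. Stiff, stays where it is left, about 1.5 to 3 N near its end moves it. Straight, 160 mm long from the hinge, 18 mm wide, 14 mm thick, black end
- bar_hinge (a point): the bar's hinge, on the bar's centre line, at case (-45, 135, 118) mm
- bar_tip (a point): centre of the bar's free end, 160 mm from the hinge; when down at case (-45, -25, 118) mm
- brake_pad: loose brake pad, 0.5 kg or so, lying flat on the counter to the left or right of the case: steel back plate 140 (x) by 56 (y) by 8 mm, black lining in two blocks on top, 48 mm wide, top at 24 mm. Origin: centre of its underside; z up through the lining, x along its length
- carton: bystander: cardboard carton with a yellow band, 120 by 60 by 45 mm, on the other side of the case; origin centre of its underside
- oil_bottle: bystander: yellow oil bottle, 64 mm across, 170 mm tall; origin centre of its underside
- pen_pot: bystander: blue square pen pot, 70 by 70 mm, 130 mm tall with its pens; origin centre of its underside
Not all that is in view belongs to the job. Of the things that look like the brake_pad, take the one that is farthest to the robot's right at the start.

How it is judged:
By the outcome, as a careful person would: the job done as asked, in the order asked, and still so for the second after the job is handed in, with the robot touching nothing.
It also fails if it takes over 72 s, if anything falls off the work surface, if the arm or the gripper's body presses on something with over 40 N, if the wrist force passes 120 N, or if a joint passes its speed limit or range.

ROBOT

A 6-joint arm with a two-finger parallel gripper is mounted at the origin on the work surface. World frame = base frame: x ahead of the robot, y to its left, z up, the work surface at z = 0. Lengths are in m, angles in rad, forces in N, time in s.
With the tool pointing down it reaches from about 0.35 to 0.85 m from the base axis. Payload 8.1 kg.
Tool frame: the origin (TCP) lies on the centre line of the jaws, within the pads' length; the fingertips stand 17 mm ahead of it and the grasp point (between the pads) lies 2 mm behind it; x points along the fingers, z is the direction in which the jaws open and shut, and the axes are right-handed (so a half turn about x gives the same grasp; the last joint's range is limited). The gripper opens to 93 mm and grips with 3 to 60 N. Pads are 15 mm wide; open, the fingers measure 128 mm over their backs; the gripper's body (75 mm by 188 mm) begins 65 mm behind the grasp point.
Start: joints at [1.237, 0.13, 1.488, -0, 1.523, -0.085], TCP at [0.148, 0.582, 0.236] pointing down, gripper open.
Joint ranges: [-2.96, 2.96], [-0.89, 2.26], [0.02, 2.5], [-1.34, 4.48], [0, 2.73], [-2.66, 2.66]. Speed limits (rad/s): [2.39, 2.39, 2.79, 3.14, 3.14, 3.14].

INTERFACE

Orientations are given as a rotation vector (axis times angle).
In Python, from plant import telemetry, optics, workorder gives the robot as it stands.
- The arm moves only by the shell command python3 -m inch 'ROWS' [FORCE]. ROWS is JSON, a list that holds one entry, the list of rows, each a list of 7 numbers: the shift along the tool's x, y, z in m, then the turn, a rotation vector about the tool's x, y, z in rad, then the opening, from 0 (shut) to 1 (fully open). In form: [[[tx, ty, tz, ax, ay, az, grip], ...]]. A call has 1 to 20 rows; each row shifts and turns the pose as measured when the row begins, along the tool's axes as they then stand; what a row does not reach is not made up. A row lasts 1/10 s, in which the tool goes at most 50 mm and 8.59 degrees, less where a joint would pass 70% of its speed; a pose out of reach is approached as far as the arm can. A call is refused whole if a number of a shift passes 0.05 or a number of a turn 0.15, either way. A call with a gripper value outside its range is refused whole. The fingers move at their own pace and stop on an object; FORCE is the grip in N (left out, the last holds). Time passes only in rows, so rows that do not move let the fingers close. It gives the time, the measured TCP pose, the force and the opening at its end, in the units of the state.
- telemetry.read_state(): the state, without advancing time (a new reading comes with each control period).
- optics.read_camera(name): name is "side" or "top" or "wrist"; returns a dict with "frame" (400x640x3 uint8, blue, green, red), "fx", "fy", "cx", "cy" (pixels), "rvec" (rotation vector, rad) and "tvec" (3), from world to camera coordinates, as OpenCV has them. Camera axes: x right, y down, z forward; pixel columns grow to the right and rows downward; lengths in m; the calibration is good to about 2 mm. A picture is of the moment at which its call begins. There is no depth.
- workorder.close_job(): hands the job in, once; it reports no verdict.
The state is a dict: "t": time; "q": joint angles; "dq": joint speeds; "joint_torque": joint torques, N m; "tool_pos": TCP position; "orientation": TCP orientation; "force": force on the tool from outside, world axes, zero at the start; "wrist_torque": the same for the moment, N m; "opening": finger opening in m.
Only numpy, scipy, OpenCV 4.12 (cv2) and the standard library are available. Lean on these libraries where they do the work, as an engineer would, in place of code of your own. Each camera call takes 0.05 s, during which the arm holds its last target. There are 200 camera calls.

## Working session

There is one attempt and no reset: what is moved stays moved. The work goes in short steps, Python scripts to look and compute and a shell command to move; the robot and the scene stay as the last step left them, time stands still between calls to the robot, and variables do not carry over. Pictures are saved under pics/ and viewed, on a budget of 10 in all, crops included, one or two more only if the job needs it, and the job is handed in when it is done.

```bash
mkdir -p pics; ls; python3 - <<'E'
from plant import telemetry, optics
import cv2,numpy as np
s=telemetry.read_state(); print({k:np.round(v,3).tolist() for k,v in s.items()})
a=[]
for n in("top","side"):
    c=optics.read_camera(n); cv2.imwrite(f"pics/{n}0.png",c["frame"])
    np.savez(f"{n}0.npz",**c)
    R=cv2.Rodrigues(np.array(c["rvec"]))[0]; print(n,c["fx"],c["cx"],c["cy"],(-R.T@np.array(c["tvec"]).ravel()).round(3),R.round(2).tolist())
E
```

```text
pics
{'t': 0.0, 'q': [1.237, 0.131, 1.489, -0.0, 1.523, -0.085], 'dq': [-0.0, 0.001, -0.0, -0.001, 0.002, -0.0], 'joint_torque': [0.001, -55.986, -49.174, 0.077, 0.036, -0.0], 'tool_pos': [0.148, 0.581, 0.235], 'orientation': [-1.025, 1.318, 1.023], 'force': [1.055, 0.272, -0.407], 'wrist_torque': [0.034, 0.028, 0.022], 'opening': 0.093}
top 501.98042319440543 315.21246387548774 193.63923754612784 [0.414 0.08  1.801] [[-0.0, -1.0, -0.01], [-1.0, 0.0, -0.06], [0.06, 0.01, -1.0]]
side 469.39733811505096 311.94033065487014 199.6153628064675 [ 0.399 -0.863  0.961] [[1.0, -0.09, 0.02], [-0.05, -0.67, -0.74], [0.08, 0.74, -0.67]]
```

View pics/top0.png

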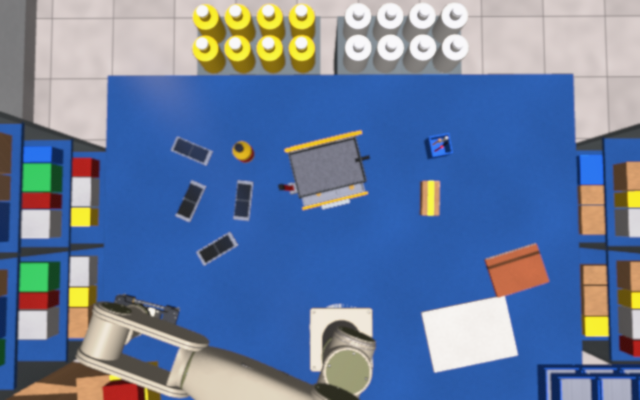

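View pics/side0.png

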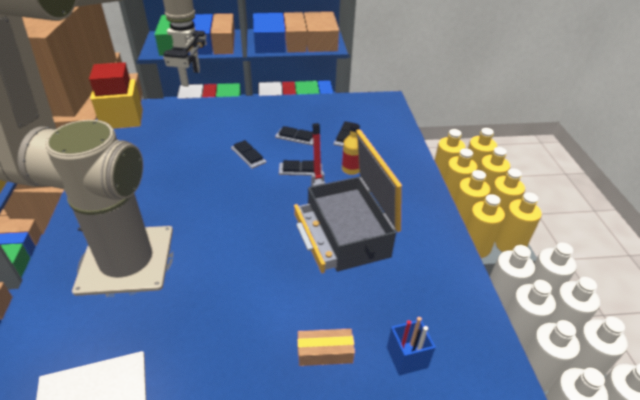

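The top view shows four pad-like objects at (191,151), (190,201), (243,200) and (217,249). The rightmost is at (243,200). The case is around (327,170), the drawer front at the bottom (303–368, ~200), the lid is upright along (285–362, ~142), and the red bar is upright at (288,188).

```bash
cat > h.py <<'E'
import numpy as np,cv2
from scipy.spatial.transform import Rotation as Ro
def cam(c):
    R=Ro.from_rotvec(np.array(c["rvec"]).ravel()).as_matrix(); return R,np.array(c["tvec"]).ravel()
def ray(c,uv,z):
    R,t=cam(c); o=-R.T@t; uv=np.atleast_2d(uv).astype(float)
    d=np.c_[(uv[:,0]-c["cx"])/c["fx"],(uv[:,1]-c["cy"])/c["fy"],np.ones(len(uv))]@R
    return o+d*((z-o[2])/d[:,2])[:,None]
def proj(c,P):
    R,t=cam(c); q=np.atleast_2d(P)@R.T+t
    return np.c_[q[:,0]/q[:,2]*c["fx"]+c["cx"],q[:,1]/q[:,2]*c["fy"]+c["cy"]]
def tri(c1,u1,c2,u2):
    A=[];b=[]
    for c,u in((c1,u1),(c2,u2)):
        R,t=cam(c); x=(u[0]-c["cx"])/c["fx"]; y=(u[1]-c["cy"])/c["fy"]
        for k,v in((0,x),(1,y)): A.append(R[k]-v*R[2]); b.append(v*t[2]-t[k])
    r=np.linalg.lstsq(np.array(A),np.array(b),rcond=None); return r[0],r[1]
def mask(c,lo,hi,roi=None):
    m=cv2.inRange(cv2.cvtColor(c["frame"],cv2.COLOR_BGR2HSV),np.array(lo),np.array(hi))
    if roi: z=np.zeros_like(m); x0,y0,x1,y1=roi; z[y0:y1,x0:x1]=m[y0:y1,x0:x1]; m=z
    return m
E
python3 - <<'E'
from h import *
t=dict(np.load("top0.npz"));s=dict(np.load("side0.npz"))
# pad: not blue, in roi
hsv=cv2.cvtColor(t["frame"],cv2.COLOR_BGR2HSV)
nb=((hsv[...,1]<140)|(hsv[...,2]<80)).astype(np.uint8)*255
for r in((160,130,220,170),(170,175,212,228),(225,172,262,228),(190,225,245,272)):
    x0,y0,x1,y1=r; m=np.zeros_like(nb); m[y0:y1,x0:x1]=nb[y0:y1,x0:x1]
    c=max(cv2.findContours(m,0,1)[0],key=cv2.contourArea)
    P=ray(t,c[:,0,:],0.008)[:,:2]*1000
    print("pad",cv2.minAreaRect(P.astype(np.float32)))
for n,c,roi in(("topY",t,(270,120,385,220)),("sideY",s,(285,125,410,275))):
    m=mask(c,(12,120,100),(35,255,255),roi)
    for k in cv2.findContours(m,0,1)[0]:
        if cv2.contourArea(k)>20: print(n,cv2.contourArea(k),cv2.boxPoints(cv2.minAreaRect(k)).round(1).tolist())
for n,c,roi in(("topR",t,(270,170,305,205)),("sideR",s,(300,115,335,195))):
    m=mask(c,(0,130,60),(8,255,255),roi)|mask(c,(172,130,60),(180,255,255),roi)
    for k in cv2.findContours(m,0,1)[0]:
        if cv2.contourArea(k)>10: print(n,cv2.contourArea(k),cv2.boxPoints(cv2.minAreaRect(k)).round(1).tolist())
a=cv2.resize(t["frame"][120:225,220:400],None,fx=4,fy=4,interpolation=2)
cv2.imwrite("pics/c1.png",a[:,:720])
b=cv2.resize(s["frame"][115:275,270:420],None,fx=3.7,fy=3.7,interpolation=2)
cv2.imwrite("pics/c2.png",b)
E
```

```text
pad ((670.3917846679688, 535.1686401367188), (147.53285217285156, 62.11737823486328), 66.86148071289062)
pad ((489.3558044433594, 536.1309204101562), (61.6856575012207, 146.85736083984375), 66.0863037109375)
pad ((491.6401672363281, 347.3684387207031), (60.954444885253906, 146.236572265625), 84.0038833618164)
pad ((320.33477783203125, 441.24505615234375), (63.0067253112793, 147.08218383789062), 30.816020965576172)
topY 82.0 [[302.70001220703125, 206.8000030517578], [365.79998779296875, 191.10000610351562], [366.3999938964844, 193.39999389648438], [303.29998779296875, 209.1999969482422]]
topY 241.5 [[284.6000061035156, 148.39999389648438], [359.6000061035156, 129.60000610351562], [360.70001220703125, 133.8000030517578], [285.6000061035156, 152.60000610351562]]
sideY 224.0 [[291.1000061035156, 206.89999389648438], [296.3999938964844, 204.3000030517578], [327.1000061035156, 268.5], [321.79998779296875, 271.1000061035156]]
sideY 42.0 [[342.29998779296875, 171.89999389648438], [343.0, 166.89999389648438], [358.29998779296875, 169.0], [357.6000061035156, 174.10000610351562]]
sideY 654.5 [[336.8999938964844, 140.5], [360.1000061035156, 124.9000015258789], [420.70001220703125, 214.6999969482422], [397.6000061035156, 230.3000030517578]]
topR 21.5 [[284.0, 186.0], [292.0, 186.0], [292.0, 189.0], [284.0, 189.0]]
sideR 173.5 [[311.29998779296875, 134.1999969482422], [317.8999938964844, 133.6999969482422], [321.1000061035156, 176.89999389648438], [314.5, 177.39999389648438]]
```

View pics/c1.png

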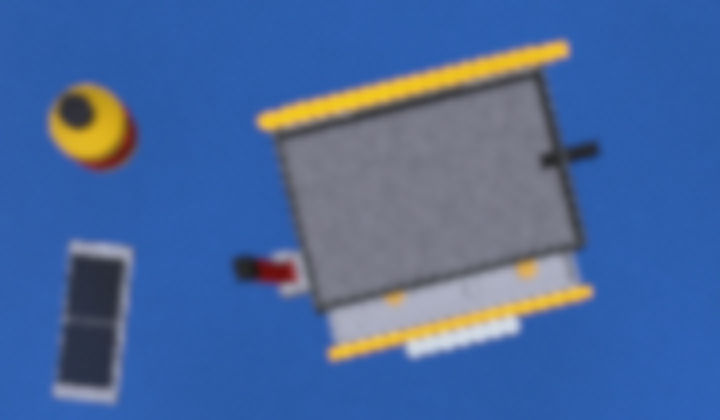

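View pics/c2.png

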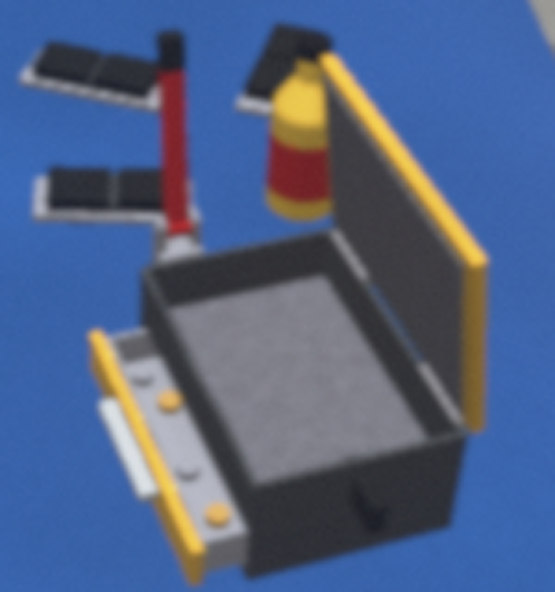

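The crops show the tray empty and the drawer about 5 cm open with small parts in it. The lid is about upright, with its edge at crop (258–568, ~85). The bar is upright at crop1 (245,268), leaning slightly out. The case rim corners in crop1 are (320,308), (583,243), (545,70) and (277,132).

```bash
python3 - <<'E'
from h import *
t=dict(np.load("top0.npz"));s=dict(np.load("side0.npz"))
f=lambda p:np.array(p)/4+[220,120]-.375
g=lambda p:np.array(p)/3.7+[270,115]-.36
# rim outline by dark+gray mask (not blue, not yellow/red/light)
hsv=cv2.cvtColor(t["frame"],cv2.COLOR_BGR2HSV)
P=ray(t,f([(320,308),(583,243),(545,70),(277,132)]),.098)*1000
print("rim",P.round(0).tolist(),P.mean(0),[np.linalg.norm(P[i]-P[(i+1)%4]).round() for i in range(4)])
e=P[0]-P[1]; print("yaw",np.degrees(np.arctan2(-e[0],e[1])))
Q=ray(t,[(302.5,208),(366.2,192)],.044)*1000; print("drawer",Q.round(),np.linalg.norm(Q[0]-Q[1]),np.degrees(np.arctan2(-(Q[0]-Q[1])[0],(Q[0]-Q[1])[1])))
for a,b in(((262,120),(325,62)),((566,48),(478,260))): print("lid",tri(t,f(a),s,g(b)))
print("bartip",tri(t,f((243,268)),s,g((170,36))))
# gray floor fit
m=cv2.inRange(hsv,(0,0,85),(179,75,150)); z=np.zeros_like(m); z[130:200,285:370]=m[130:200,285:370]
z=cv2.morphologyEx(z,cv2.MORPH_OPEN,np.ones((5,5)))
c=max(cv2.findContours(z,0,1)[0],key=cv2.contourArea); print("floor px",cv2.minAreaRect(c))
print("floor",cv2.minAreaRect((ray(t,c[:,0,:],.052)[:,:2]*1000).astype(np.float32)))
for n,p in (("yaw",0),):
  pass
E
```

```text
rim [[499.0, 142.0, 98.0], [553.0, -82.0, 98.0], [702.0, -51.0, 98.0], [649.0, 178.0, 98.0]] [600.67277004  47.02491227  98.        ] [np.float64(230.0), np.float64(152.0), np.float64(235.0), np.float64(155.0)]
yaw 13.726771173972082
drawer [[461. 134.  44.]
 [517. -89.  44.]] 230.0398678047949 13.933502460885851
lid (array([0.63480473, 0.18125283, 0.25501861]), array([8.4643253e-06]))
lid (array([ 0.69041683, -0.05422568,  0.26137177]), array([9.18477318e-07]))
bartip (array([0.52049366, 0.19419393, 0.27395932]), array([3.77137041e-08]))
floor px ((325.8751220703125, 168.30587768554688), (45.248233795166016, 68.70458984375), 76.67547607421875)
floor ((600.0435180664062, 51.766090393066406), (158.9654083251953, 239.9983367919922), 13.166955947875977)
```

```bash
python3 - <<'E'
from h import *
t=dict(np.load("top0.npz"))
gr=t["frame"].astype(np.float32)
yaw=np.radians(13.6); ex=np.array([np.cos(yaw),np.sin(yaw)]); ey=np.array([-ex[1],ex[0]]); C=np.array([.602,.048])
def prof(a,axis,z,other):
    out=[]
    for v in a:
        P=np.array([ [*(C+(ex*v+ey*o if axis==0 else ex*o+ey*v)),z] for o in other])
        uv=proj(t,P).astype(np.float32)
        q=cv2.remap(gr,uv[:,0].reshape(1,-1),uv[:,1].reshape(1,-1),1)[0].mean(0)
        out.append(q)
    return np.array(out)
def sh(n,a,p): print(n); print(" ".join(f"{v*1000:.0f}:{int(q[0])},{int(q[2])}" for v,q in zip(a,p)))
r=lambda a,b:np.arange(a,b,2)/1000
for lo,hi in((-90,-30),(30,90)):
    o=np.arange(lo,hi,5)/1000
    sh("front z98",r(-96,-60),prof(r(-96,-60),0,.098,o))
    sh("back z52",r(60,90),prof(r(60,90),0,.052,o))
for lo,hi in((-50,-10),(0,50)):
    o=np.arange(lo,hi,5)/1000
    sh("left z52",r(100,136),prof(r(100,136),1,.052,o))
    sh("right z52",r(-136,-100),prof(r(-136,-100),1,.052,o))
# pad refine: edge profiles in the 2x view of pad
E
```

```text
front z98
-96:183,177 -94:178,180 -92:172,182 -90:166,183 -88:161,180 -86:153,172 -84:141,158 -82:125,136 -80:110,114 -78:101,99 -76:103,95 -74:111,100 -72:121,108 -70:128,114 -68:132,118 -66:134,120 -64:135,120 -62:136,121
back z52
60:135,121 62:135,120 64:135,120 66:134,120 68:133,118 70:129,115 72:122,109 74:110,98 76:96,86 78:84,77 80:81,79 82:87,93 84:95,118 86:97,148 88:89,180
front z98
-96:191,173 -94:189,174 -92:185,175 -90:179,176 -88:170,174 -86:158,168 -84:142,155 -82:124,135 -80:108,114 -78:101,99 -76:103,95 -74:112,101 -72:121,108 -70:129,115 -68:133,118 -66:135,120 -64:136,121 -62:136,121
back z52
60:136,121 62:135,121 64:135,121 66:135,120 68:133,119 70:129,115 72:122,109 74:110,98 76:95,86 78:84,77 80:81,79 82:87,96 84:95,122 86:97,156 88:88,188
left z52
100:136,121 102:136,122 104:137,122 106:136,121 108:135,120 110:131,117 112:125,111 114:116,103 116:109,96 118:110,94 120:120,99 122:135,109 124:149,119 126:154,126 128:151,129 130:141,129 132:130,128 134:120,124
right z52
-136:172,44 -134:171,44 -132:170,44 -130:167,46 -128:160,49 -126:148,54 -124:132,59 -122:113,62 -120:94,63 -118:83,65 -116:84,72 -114:95,84 -112:109,97 -110:121,108 -108:129,115 -106:134,119 -104:136,121 -102:137,122
left z52
100:137,122 102:136,122 104:136,121 106:135,120 108:133,119 110:129,115 112:123,110 114:115,101 116:108,91 118:108,82 120:117,73 122:130,65 124:145,57 126:156,51 128:164,47 130:168,45 132:170,44 134:171,44
right z52
-136:144,42 -134:144,43 -132:144,43 -130:142,45 -128:136,48 -126:128,53 -124:116,57 -122:101,60 -120:86,60 -118:77,61 -116:76,66 -114:84,75 -112:95,85 -110:104,94 -108:111,99 -106:115,103 -104:119,106 -102:122,109
```

```bash
cat >> h.py <<'E'
C=np.array([.602,.049]); YAW=np.radians(13.6)
def case(x,y,z):  # mm -> world m
    c,s=np.cos(YAW),np.sin(YAW); return np.array([C[0]+(c*x-s*y)/1e3,C[1]+(s*x+c*y)/1e3,z/1e3])
def tocase(p):
    c,s=np.cos(YAW),np.sin(YAW); d=np.array(p)*1e3-[C[0]*1e3,C[1]*1e3,0]; return np.array([c*d[0]+s*d[1],-s*d[0]+c*d[1],d[2]])
def go(*targets):
    "targets: (world pos, jaw yaw deg) with the tool down; prints legs in tool axes"
    from plant import telemetry
    s=telemetry.read_state(); p=np.array(s["tool_pos"]); R=Ro.from_rotvec(s["orientation"])
    print("t",round(s["t"],2),"pos",p.round(4),"case",tocase(p).round(1),"open",round(s["opening"],4),"F",np.round(s["force"],1),"q",np.round(s["q"],2))
    for q,a in targets:
        if a is not None:
            b=np.radians(a); z=np.array([np.cos(b),np.sin(b),0])
            if z@R.as_matrix()[:,2]<0: z=-z
            x=np.array([0,0,-1.]); Rt=Ro.from_matrix(np.c_[x,np.cross(z,x),z])
        else: Rt=R
        w=(R.inv()*Rt).as_rotvec(); d=R.inv().apply(np.array(q)-p)
        print("  shift mm (axes before turn)",(d*1e3).round(1)," (after turn)",(Rt.inv().apply(np.array(q)-p)*1e3).round(1),"turn",w.round(3))
        p=np.array(q); R=Rt
E
python3 - <<'E'
from h import *
go(((.4916,.3474,.16),84),((.4916,.3474,.028),84))
from plant import telemetry; print(Ro.from_rotvec(telemetry.read_state()["orientation"]).as_matrix().round(3))
E
```

```text
t 0.1 pos [0.1476 0.5811 0.2347] case [-316.6  624.   234.7] open 0.0932 F [ 0.4  1.2 -0.1] q [ 1.24  0.13  1.49 -0.    1.52 -0.09]
  shift mm (axes before turn) [  74.9 -391.  -141.6]  (after turn) [  74.7 -366.6 -196.4] turn [-0.144 -0.002 -0.   ]
  shift mm (axes before turn) [132.   0.   0.]  (after turn) [132.   0.   0.] turn [0. 0. 0.]
[[-0.001 -0.969  0.246]
 [-0.002  0.246  0.969]
 [-1.     0.    -0.002]]
```

```bash
python3 -m inch '[[[0,0,0,-0.144,0,0,1],[0.006,-0.031,-0.016,0,0,0,1],[0.006,-0.031,-0.016,0,0,0,1],[0.006,-0.031,-0.016,0,0,0,1],[0.006,-0.031,-0.016,0,0,0,1],[0.006,-0.031,-0.016,0,0,0,1],[0.006,-0.031,-0.016,0,0,0,1],[0.006,-0.031,-0.016,0,0,0,1],[0.006,-0.031,-0.016,0,0,0,1],[0.006,-0.031,-0.016,0,0,0,1],[0.006,-0.031,-0.016,0,0,0,1],[0.006,-0.031,-0.016,0,0,0,1],[0,0,0,0,0,0,1]]]' 30; python3 - <<'E'
from h import *
go(((.4916,.3474,.16),84),((.4916,.3474,.028),84))
from plant import optics
c=optics.read_camera("wrist"); cv2.imwrite("pics/w1.png",c["frame"]); np.savez("w1.npz",**c)
E
```

```text
t: 1.4
tool_pos: [0.4775, 0.3617, 0.159]
orientation: [-1.142, 1.264, 1.141]
force: [-1.3, 0.5, -0.7]
opening: 0.0929
t 1.4 pos [0.4775 0.3617 0.159 ] case [-47.5 333.2 159. ] open 0.0929 F [-1.3  0.5 -0.7] q [ 0.56  0.19  1.57 -0.    1.4  -0.91]
  shift mm (axes before turn) [ -1.  -15.4 -12.9]  (after turn) [ -1.  -15.5 -12.7] turn [ 0.01  -0.009 -0.007]
  shift mm (axes before turn) [132.   0.   0.]  (after turn) [132.   0.   0.] turn [0. 0. 0.]
```

View pics/w1.png

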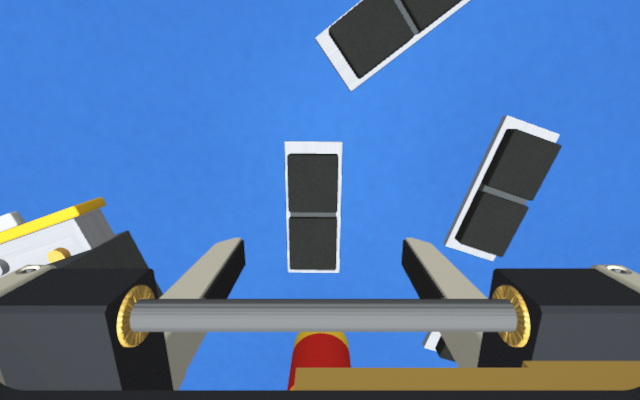

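The wrist view shows the pad upright in the picture, with plate corners (285,142), (342,142), (339,272) and (288,272), sitting between the fingers in y.

```bash
python3 - <<'E'
from h import *
c=dict(np.load("w1.npz"))
P=ray(c,[(285,142),(342,142),(339,272),(288,272)],.008)*1e3
print(P.round(1).tolist(),P.mean(0),[np.linalg.norm(P[i]-P[(i+1)%4]).round() for i in range(4)])
e=(P[0]+P[1]-P[2]-P[3]); print(np.degrees(np.arctan2(e[1],e[0])))
E
```

```text
[[418.5, 329.4, 8.0], [423.7, 384.4, 8.0], [562.0, 370.3, 8.0], [557.0, 314.9, 8.0]] [490.2536237  349.74803551   8.        ] [np.float64(55.0), np.float64(139.0), np.float64(56.0), np.float64(139.0)]
174.1066493892066
```

```bash
python3 -m inch '[[[0,-0.0145,-0.0113,0.01,-0.009,-0.007,1],[0.03,0,0,0,0,0,1],[0.03,0,0,0,0,0,1],[0.03,0,0,0,0,0,1],[0.02,0,0,0,0,0,1],[0.01,0,0,0,0,0,1],[0,0,0,0,0,0,1]]]' 30; python3 - <<'E'
from h import *
go(((.4907,.349,.028),84))
E
```

```text
t: 2.15
tool_pos: [0.4848, 0.3555, 0.037]
orientation: [-1.132, 1.253, 1.138]
force: [0.0, 0.2, 0.9]
opening: 0.0932
t 2.15 pos [0.4848 0.3555 0.037 ] case [-41.8 325.5  37. ] open 0.0932 F [0.  0.2 0.9] q [ 0.55  0.31  1.66  0.    1.17 -0.93]
  shift mm (axes before turn) [ 8.9 -6.5 -5.9]  (after turn) [ 9.  -6.5 -5.9] turn [ 0.005  0.004 -0.002]
```

```bash
python3 -m inch '[[[0,-0.0065,-0.006,0.005,0.004,0,1],[0.005,0,0,0,0,0,1],[0.005,0,0,0,0,0,1],[0,0,0,0,0,0,1]]]' 30; python3 - <<'E'
from h import *
go(((.4907,.349,.028),84))
E
```

```text
t: 2.55
tool_pos: [0.4929, 0.3505, 0.0305]
orientation: [-1.131, 1.253, 1.131]
force: [-0.8, 1.4, -0.8]
opening: 0.0933
t 2.55 pos [0.4929 0.3505 0.0305] case [-35.1 318.7  30.5] open 0.0933 F [-0.8  1.4 -0.8] q [ 0.53  0.33  1.65  0.    1.16 -0.93]
  shift mm (axes before turn) [ 2.5  2.1 -1.7]  (after turn) [ 2.5  2.  -1.7] turn [0.    0.003 0.003]
```

```bash
python3 -m inch '[[[0.002,0.002,-0.0015,0,0,0,1],[0,0,0,0,0,0,1],[0,0,0,0,0,0,0],[0,0,0,0,0,0,0],[0,0,0,0,0,0,0],[0,0,0,0,0,0,0],[0,0,0,0,0,0,0],[0,0,0,0,0,0,0],[0,0,0,0,0,0,0]]]' 35; python3 - <<'E'
from h import *
go(((.4907,.349,.028),84))
E
```

```text
t: 3.45
tool_pos: [0.4915, 0.3495, 0.0298]
orientation: [-1.131, 1.251, 1.13]
force: [1.0, -0.3, -0.4]
opening: 0.0473
t 3.45 pos [0.4915 0.3495 0.0298] case [-36.8 318.1  29.8] open 0.0473 F [ 1.  -0.3 -0.4] q [ 0.53  0.32  1.66  0.    1.15 -0.93]
  shift mm (axes before turn) [ 1.7  0.7 -0.6]  (after turn) [ 1.8  0.7 -0.6] turn [-0.     0.004  0.004]
```

```bash
python3 -m inch '[[[-0.01,0,0,0,0,0,0],[-0.03,0,0,0,0,0,0],[-0.04,0,0,0,0,0,0],[-0.04,0,0,0,0,0,0],[-0.04,0,0,0,0,0,0],[-0.04,0,0,0,0,0,0],[-0.04,0,0,0,0,0,0],[-0.04,0,0,0,0,0,0],[-0.04,0,0,0,0,0,0],[0,0,0,0,0,0,0],[0,0,0,0,0,0,0]]]' ; python3 - <<'E'
from h import *
go((case(-25,0,335),103.6),(case(-25,0,145),103.6),(case(0,0,130),103.6),(case(0,0,82),103.6))
E
```

```text
t: 4.55
tool_pos: [0.4852, 0.3459, 0.3597]
orientation: [-1.131, 1.265, 1.135]
force: [-0.0, 0.6, -5.0]
opening: 0.0471
t 4.55 pos [0.4852 0.3459 0.3597] case [-43.7 316.  359.7] open 0.0471 F [-0.   0.6 -5. ] q [ 0.53  0.11  1.29  0.    1.75 -0.93]
  shift mm (axes before turn) [  25.1 -123.8 -291.4]  (after turn) [  24.7  -18.7 -316. ] turn [-0.342 -0.003 -0.008]
  shift mm (axes before turn) [190.   0.  -0.]  (after turn) [190.   0.  -0.] turn [0. 0. 0.]
  shift mm (axes before turn) [ 15. -25.  -0.]  (after turn) [ 15. -25.  -0.] turn [0. 0. 0.]
  shift mm (axes before turn) [48.  0. -0.]  (after turn) [48.  0. -0.] turn [0. 0. 0.]
```

```bash
python3 -m inch '[[[0,0,0,-0.114,0,0,0],[0,0,0,-0.114,0,0,0],[0,0,0,-0.114,0,0,0],[0,-0.002,-0.03,0,0,0,0],[0,-0.002,-0.035,0,0,0,0],[0,-0.002,-0.035,0,0,0,0],[0,-0.002,-0.035,0,0,0,0],[0,-0.002,-0.035,0,0,0,0],[0,-0.002,-0.035,0,0,0,0],[0,-0.002,-0.035,0,0,0,0],[0,-0.002,-0.035,0,0,0,0],[0,-0.002,-0.025,0,0,0,0],[0,0,0,0,0,0,0],[0,0,0,0,0,0,0]]]' ; python3 - <<'E'
from h import *
go((case(-25,0,335),103.6),(case(-25,0,145),103.6))
E
```

```text
t: 5.95
tool_pos: [0.5683, 0.0473, 0.3244]
orientation: [-1.373, 1.126, 1.437]
force: [-0.5, -0.1, -3.1]
opening: 0.0474
t 5.95 pos [0.5683 0.0473 0.3244] case [-33.2   6.2 324.4] open 0.0474 F [-0.5 -0.1 -3.1] q [ 0.    0.09  1.38 -0.01  1.74 -1.83]
  shift mm (axes before turn) [-11.1  -7.4  -6.4]  (after turn) [-10.6  -8.2  -6.2] turn [ 0.018 -0.    -0.059]
  shift mm (axes before turn) [190.   0.  -0.]  (after turn) [190.   0.  -0.] turn [0. 0. 0.]
```

```bash
python3 -m inch '[[[0,-0.008,-0.006,0.018,0,-0.059,0],[0,0,0,0,0,0,0],[0.03,0,0,0,0,0,0],[0.03,0,0,0,0,0,0],[0.03,0,0,0,0,0,0],[0.02,0,0,0,0,0,0],[0,0,0,0,0,0,0]]]' ; python3 - <<'E'
from h import *
go((case(-25,0,145),103.6),(case(0,0,130),103.6))
from plant import optics
for n in("top","side"):
    c=optics.read_camera(n); np.savez(n+"2.npz",**c)
    if n=="side": b=cv2.resize(c["frame"][90:275,270:450],None,fx=3.2,fy=3.2,interpolation=2)
    else: a=cv2.resize(c["frame"][110:225,250:390],None,fx=1.5,fy=1.5)
cv2.imwrite("pics/s2.png",b)
E
```

```text
t: 6.65
tool_pos: [0.5715, 0.0511, 0.2058]
orientation: [-1.381, 1.089, 1.399]
force: [-0.7, 0.1, -3.7]
opening: 0.0476
t 6.65 pos [0.5715 0.0511 0.2058] case [-29.2   9.2 205.8] open 0.0476 F [-0.7  0.1 -3.7] q [-0.    0.09  1.59  0.    1.48 -1.82]
  shift mm (axes before turn) [60.7 -4.8 -9.5]  (after turn) [60.8 -4.2 -9.2] turn [ 0.009  0.004 -0.012]
  shift mm (axes before turn) [ 15. -25.  -0.]  (after turn) [ 15. -25.  -0.] turn [0. 0. 0.]
```

View pics/s2.png

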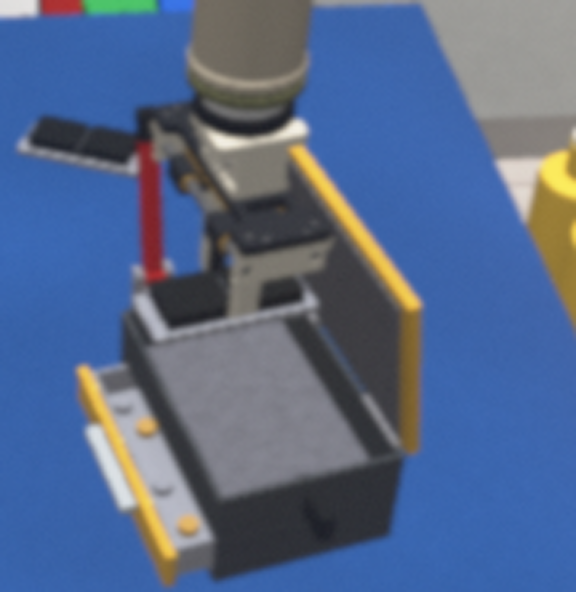

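The side view shows the pad held level above the tray, clear of the lid and the bar.

```bash
python3 -m inch '[[[0.01,-0.004,-0.009,0.009,0.004,-0.012,0],[0.02,0,0,0,0,0,0],[0.02,0,0,0,0,0,0],[0.01,0,0,0,0,0,0],[0,0,0,0,0,0,0],[0,0,0,0,0,0,0]]]' ; python3 - <<'E'
from h import *
go((case(-25,0,145),103.6),(case(0,0,135),103.6))
E
```

```text
t: 7.35
tool_pos: [0.5867, 0.0418, 0.1559]
orientation: [-1.394, 1.074, 1.363]
force: [0.8, 0.1, -3.2]
opening: 0.0473
t 7.35 pos [0.5867 0.0418 0.1559] case [-16.5  -3.4 155.9] open 0.0473 F [ 0.8  0.1 -3.2] q [-0.02  0.13  1.64 -0.    1.35 -1.82]
  shift mm (axes before turn) [10.7  8.7  3.5]  (after turn) [10.9  8.5  3.4] turn [-0.001 -0.006  0.021]
  shift mm (axes before turn) [ 10. -25.  -0.]  (after turn) [ 10. -25.  -0.] turn [0. 0. 0.]
```

```bash
python3 -m inch '[[[0.012,0,0.002,0,0,0.015,0],[0.011,0,0.001,0,0,0,0],[0,-0.006,0,0,0,0,0],[0,-0.006,0,0,0,0,0],[0,-0.004,0,0,0,0,0],[0,0,0,0,0,0,0],[0,0,0,0,0,0,0]]]' ; python3 - <<'E'
from h import *
go((case(0.5,0,135),103.6),(case(0.5,0,82),103.6))
E
```

```text
t: 8.05
tool_pos: [0.6057, 0.0491, 0.1342]
orientation: [-1.391, 1.085, 1.37]
force: [0.1, 0.7, -2.9]
opening: 0.0474
t 8.05 pos [0.6057 0.0491 0.1342] case [  3.6  -0.8 134.2] open 0.0474 F [ 0.1  0.7 -2.9] q [-0.    0.21  1.59 -0.01  1.33 -1.81]
  shift mm (axes before turn) [-0.9  3.1  0.8]  (after turn) [-0.8  3.1  0.8] turn [-0.001 -0.008  0.01 ]
  shift mm (axes before turn) [53.  0. -0.]  (after turn) [53.  0. -0.] turn [0. 0. 0.]
```

```bash
python3 -m inch '[[[0,0.003,0,0,-0.008,0.01,0],[0,0,0,0,0,0,0],[0,0,0,0,0,0,0]]]' ; python3 - <<'E'
from h import *
go((case(0.5,0,82),103.6))
from plant import optics
c=optics.read_camera("wrist"); cv2.imwrite("pics/w3.png",c["frame"]); np.savez("w3.npz",**c)
E
```

```text
t: 8.35
tool_pos: [0.6026, 0.0483, 0.1346]
orientation: [-1.38, 1.088, 1.383]
force: [0.0, -0.5, -4.0]
opening: 0.0471
t 8.35 pos [0.6026 0.0483 0.1346] case [  0.4  -0.9 134.6] open 0.0471 F [ 0.  -0.5 -4. ] q [-0.01  0.21  1.59  0.    1.35 -1.81]
  shift mm (axes before turn) [52.6 -0.1  0.8]  (after turn) [52.6 -0.1  0.9] turn [-0.001  0.001 -0.001]
```

View pics/w3.png

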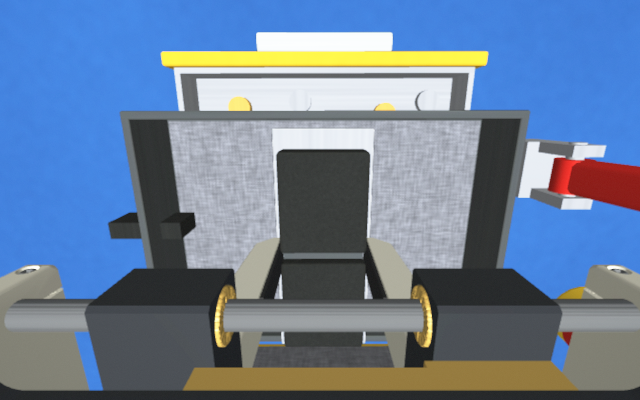

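The wrist view shows the pad square in the tray: its front end is at row 128 and the front rim's inner edge at about row 120.

```bash
python3 - <<'E'
from h import *
c=dict(np.load("w3.npz"))
print(tocase(ray(c,[(324,128)],.113)[0]), tocase(ray(c,[(324,119.5)],.098)[0]),tocase(ray(c,[(324,112)],.098)[0]))
E
python3 -m inch '[[[0.012,0,0,0,0,0,0],[0.012,0,0,0,0,0,0],[0.01,0,0,0,0,0,0],[0.006,0,0,0,0,0,0],[0.004,0,0,0,0,0,0],[0,0,0,0,0,0,0]]]'
```

```text
[-70.84382173   0.43935905 113.        ] [-75.29166677   0.51409795  98.        ] [-79.51796701   0.51500427  98.        ]
t: 9.0
tool_pos: [0.6011, 0.0482, 0.0849]
orientation: [-1.379, 1.09, 1.385]
force: [-0.1, -0.3, -4.6]
opening: 0.0476
```

```bash
python3 -m inch '[[[0.0015,0,0,0,0,0,0],[0.0015,0,0,0,0,0,0],[0,0,0,0,0,0,0]]]';python3 -m inch '[[[0.0015,0,0,0,0,0,0],[0,0,0,0,0,0,0]]]'
```

```text
t: 9.3
tool_pos: [0.6016, 0.0482, 0.0823]
orientation: [-1.379, 1.089, 1.384]
force: [-0.4, 0.2, -3.8]
opening: 0.0474
t: 9.5
tool_pos: [0.6024, 0.0482, 0.0822]
orientation: [-1.38, 1.088, 1.382]
force: [0.5, -0.2, -4.0]
opening: 0.0473
```

```bash
python3 -m inch '[[[0.002,0,0,0,0,0,0],[0,0,0,0,0,0,0]]]';python3 -m inch '[[[0.002,0,0,0,0,0,0],[0,0,0,0,0,0,0]]]'
```

```text
t: 9.7
tool_pos: [0.6032, 0.0482, 0.0822]
orientation: [-1.381, 1.087, 1.381]
force: [0.2, 0.8, -3.4]
opening: 0.0473
t: 9.9
tool_pos: [0.6039, 0.0482, 0.082]
orientation: [-1.382, 1.086, 1.379]
force: [-0.1, 1.1, -3.4]
opening: 0.0471
```

```bash
python3 -m inch '[[[0.003,0.002,0,0,0,0,0],[0.003,0,0,0,0,0,0]]]';python3 -m inch '[[[0.003,0,0,0,0,0,0],[0.002,0,0,0,0,0,0]]]'
```

```text
t: 10.1
tool_pos: [0.6046, 0.0481, 0.0815]
orientation: [-1.385, 1.081, 1.375]
force: [-15.2, -0.8, 25.5]
opening: 0.0471
t: 10.3
tool_pos: [0.6059, 0.0481, 0.0816]
orientation: [-1.387, 1.079, 1.373]
force: [-6.0, 0.1, 8.2]
opening: 0.0475
```

```bash
python3 -m inch '[[[-0.001,0,0,0,0,0,0.6],[0,0,0,0,0,0,0.75],[0,0,0,0,0,0,0.75],[0,0,0,0,0,0,0.75]]]'; python3 - <<'E'
from h import *
go((case(-10,0,160),103.6),(case(-60,0,300),103.6))
E
```

```text
t: 10.7
tool_pos: [0.6071, 0.0481, 0.0833]
orientation: [-1.389, 1.077, 1.37]
force: [-0.1, 0.7, 0.0]
opening: 0.069
t 10.7 pos [0.6071 0.0481 0.0833] case [ 4.7 -2.1 83.3] open 0.069 F [-0.1  0.7  0. ] q [-0.01  0.26  1.63  0.    1.24 -1.81]
  shift mm (axes before turn) [-76.9  13.6   1.9]  (after turn) [-76.7  14.7   2.1] turn [-0.    -0.002  0.014]
  shift mm (axes before turn) [-140.   50.   -0.]  (after turn) [-140.   50.   -0.] turn [0. 0. 0.]
```

```bash
python3 -m inch '[[[-0.015,0.001,0,0,0,0.007,0.75],[-0.03,0.005,0,0,0,0.007,0.75],[-0.03,0.005,0,0,0,0,0.75],[-0.03,0.005,0,0,0,0,0.5],[-0.03,0.02,0,0,0,0,0.3],[-0.03,0.025,0,0,0,0,0],[0,0.04,0,0,0,0,0],[0,0.04,0,0,0,0,0],[0,0.04,0,0,0,0,0],[0,0.01,0,0,0,0,0],[0,0,0,0,0,0,0]]]'; python3 - <<'E'
from h import *
go((case(-190,0,220),103.6),(case(-190,0,42),103.6))
from plant import optics
o=[]
c=optics.read_camera("top"); np.savez("top4.npz",**c); a=cv2.resize(c["frame"][120:245,255:400],None,fx=3,fy=3,interpolation=2)
d=optics.read_camera("side"); np.savez("side4.npz",**d); b=cv2.resize(d["frame"][150:275,270:385],None,fx=3,fy=3,interpolation=2)
cv2.imwrite("pics/c4.png",np.hstack([a,b]))
E
```

```text
t: 11.8
tool_pos: [0.4141, 0.002, 0.2516]
orientation: [-1.383, 1.092, 1.382]
force: [1.0, -0.1, -0.1]
opening: 0.0105
t 11.8 pos [0.4141 0.002  0.2516] case [-193.7   -1.5  251.6] open 0.0105 F [ 1.  -0.1 -0.1] q [-0.12 -0.4   1.94 -0.    1.6  -1.92]
  shift mm (axes before turn) [31.6 -3.7  1.6]  (after turn) [31.6 -3.7  1.5] turn [ 0.    -0.003 -0.003]
  shift mm (axes before turn) [178.   0.  -0.]  (after turn) [178.   0.  -0.] turn [0. 0. 0.]
```

View pics/c4.png

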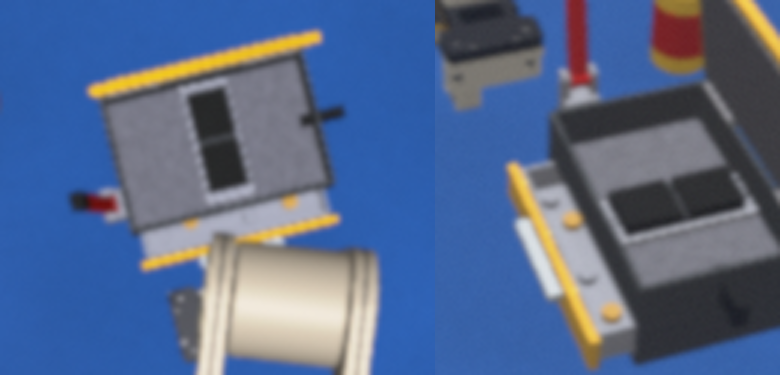

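The picture shows the pad lying flat in the tray, lining up, inside the walls. Next is the drawer.

```bash
python3 -m inch '[[[0.035,0,0.001,0,0,0,0],[0.04,0,0,0,0,0,0],[0.04,0,0,0,0,0,0],[0.04,0,0,0,0,0,0],[0.025,0,0,0,0,0,0],[0.015,0,0,0,0,0,0],[0,0,0,0,0,0,0],[0,0,0,0,0,0,0]]]'; python3 - <<'E'
from h import *
go((case(-190,0,41),103.6),(case(-112,0,41),103.6))
E
```

```text
t: 12.7
tool_pos: [0.4214, 0.0044, 0.0495]
orientation: [-1.385, 1.089, 1.384]
force: [-0.9, -0.2, 0.1]
opening: 0.0003
t 12.7 pos [0.4214 0.0044 0.0495] case [-186.    -0.9   49.5] open 0.0003 F [-0.9 -0.2  0.1] q [-0.11 -0.18  2.15 -0.    1.17 -1.92]
  shift mm (axes before turn) [8.5 4.  0.9]  (after turn) [8.5 4.  0.9] turn [ 0.003 -0.002 -0.002]
  shift mm (axes before turn) [  0. -78.   0.]  (after turn) [  0. -78.   0.] turn [0. 0. 0.]
```

```bash
python3 -m inch '[[[0.008,0,0.001,0,0,0,0],[0.002,-0.01,0,0,0,0,0],[0,-0.01,0,0,0,0,0],[0,-0.01,0,0,0,0,0],[0,-0.008,0,0,0,0,0],[0,-0.008,0,0,0,0,0],[0,-0.006,0,0,0,0,0]]]'; python3 - <<'E'
from h import *
go((case(-112,0,41),103.6))
E
```

```text
t: 13.4
tool_pos: [0.4783, 0.0185, 0.0425]
orientation: [-1.389, 1.086, 1.379]
force: [-2.3, -0.7, 0.7]
opening: 0.0005
t 13.4 pos [0.4783 0.0185 0.0425] case [-127.4   -0.5   42.5] open 0.0005 F [-2.3 -0.7  0.7] q [-0.07 -0.01  2.01 -0.    1.14 -1.88]
  shift mm (axes before turn) [  1.6 -15.4   0.5]  (after turn) [  1.5 -15.4   0.5] turn [ 0.003 -0.004  0.003]
```

Contact with the drawer. Continuing gently.

```bash
python3 -m inch '[[[0,-0.006,0,0,0,0,0],[0,-0.005,0,0,0,0,0],[0,-0.004,0,0,0,0,0]]]'; python3 -m inch '[[[0,-0.004,0,0,0,0,0],[0,-0.004,0,0,0,0,0]]]';  python3 - <<'E'
from h import *
go((case(-112,0,41),103.6))
E
```

```text
t: 13.7
tool_pos: [0.4922, 0.022, 0.0422]
orientation: [-1.387, 1.09, 1.384]
force: [-22.6, -6.4, 16.7]
opening: 0.0006
t: 13.9
tool_pos: [0.4923, 0.0223, 0.0405]
orientation: [-1.379, 1.105, 1.399]
force: [-20.6, -6.4, 16.6]
opening: 0.0004
t 13.9 pos [0.4923 0.0223 0.0405] case [-1.129e+02 -1.000e-01  4.050e+01] open 0.0004 F [-20.6  -6.4  16.6] q [-0.05  0.05  1.95 -0.01  1.16 -1.86]
  shift mm (axes before turn) [-0.6 -0.9  0.1]  (after turn) [-0.5 -0.9  0.1] turn [ 0.004 -0.003 -0.022]
```

```bash
python3 -m inch '[[[0,0.01,0,0,0,-0.02,0],[0,0.03,0,0,0,0,0],[-0.01,0.02,0,0,0,0,0],[-0.05,0,0,0,0,0,0],[-0.05,0,0,0,0,0,0],[-0.05,0,0,0,0,0,0],[-0.05,0,0,0,0,0,0],[-0.05,0,0,0,0,0,0],[-0.04,0,0,0,0,0,0],[-0.01,0,0,0,0,0,0],[0,0,0,0,0,0,0]]]';  python3 - <<'E'
from h import *
go((case(125,0,345),103.6),(case(115,0,255),103.6))
from plant import optics
c=optics.read_camera("side"); np.savez("side5.npz",**c)
m=mask(c,(12,120,100),(35,255,255),(285,190,345,275))
for k in cv2.findContours(m,0,1)[0]:
    if cv2.contourArea(k)>20: print(cv2.boxPoints(cv2.minAreaRect(k)).round(1).tolist())
for d in(0,.03): print("pred drawer top edge d",d,proj(c,[case(-90-d*1e3,118,44),case(-90-d*1e3,-118,44),case(-90-d*1e3,-118,6)]).round(1).tolist())
E
```

```text
t: 15.0
tool_pos: [0.4314, 0.009, 0.3584]
orientation: [-1.386, 1.086, 1.383]
force: [0.5, -0.2, -0.5]
opening: 0.0006
t 15.0 pos [0.4314 0.009  0.3584] case [-175.2    1.2  358.4] open 0.0006 F [ 0.5 -0.2 -0.5] q [-0.1  -0.35  1.71 -0.    1.78 -1.91]
  shift mm (axes before turn) [  13.6 -300.2   -2.4]  (after turn) [  13.4 -300.2   -1.2] turn [ 0.004 -0.002  0.001]
  shift mm (axes before turn) [90. 10. -0.]  (after turn) [90. 10. -0.] turn [0. 0. 0.]
[[302.0, 205.0], [308.0, 202.0], [339.79998779296875, 265.6000061035156], [333.79998779296875, 268.6000061035156]]
pred drawer top edge d 0 [[304.2, 201.9], [333.3, 261.0], [332.6, 270.6]]
pred drawer top edge d 0.03 [[294.4, 204.1], [322.2, 263.9], [321.8, 273.4]]
```

The drawer front agrees with the predicted shut position. Now over and behind the lid.

```bash
python3 -m inch '[[[0,-0.03,0,0,0,0,0],[0,-0.04,0,0,0,0,0],[0,-0.04,0,0,0,0,0],[0,-0.04,0,0,0,0,0],[0,-0.04,0,0,0,0,0],[0,-0.04,0,0,0,0,0],[0,-0.04,0,0,0,0,0],[0,-0.03,0,0,0,0,0],[0,0,0,0,0,0,0],[0,0,0,0,0,0,0]]]';  python3 - <<'E'
from h import *
go((case(125,0,345),103.6),(case(115,0,255),103.6))
E
```

```text
t: 16.05
tool_pos: [0.7273, 0.0839, 0.3219]
orientation: [-1.365, 1.111, 1.413]
force: [-0.8, -0.6, 0.5]
opening: 0.0006
t 16.05 pos [0.7273 0.0839 0.3219] case [130.    4.5 321.9] open 0.0006 F [-0.8 -0.6  0.5] q [ 0.05  0.54  0.84 -0.    1.8  -1.77]
  shift mm (axes before turn) [-22.9   5.8  -4.3]  (after turn) [-23.1   5.   -4.5] turn [ 0.003  0.006 -0.036]
  shift mm (axes before turn) [90. 10. -0.]  (after turn) [90. 10. -0.] turn [0. 0. 0.]
```

```bash
python3 -m inch '[[[0.015,0,-0.004,0.003,0.006,-0.036,0],[0.025,0,0,0,0,0,0],[0.025,0.005,0,0,0,0,0],[0.005,0,0,0,0,0,0],[0,0,0,0,0,0,0],[0,0,0,0,0,0,0]]]';  python3 - <<'E'
from h import *
go((case(115,0,255),103.6))
E
```

```text
t: 16.65
tool_pos: [0.7171, 0.0775, 0.2476]
orientation: [-1.379, 1.09, 1.384]
force: [0.0, 0.3, 1.6]
opening: 0.001
t 16.65 pos [0.7171 0.0775 0.2476] case [118.6   0.6 247.6] open 0.001 F [0.  0.3 1.6] q [ 0.04  0.46  1.07  0.    1.61 -1.77]
  shift mm (axes before turn) [-7.4  3.6 -0.6]  (after turn) [-7.4  3.6 -0.6] turn [-0.001  0.001 -0.003]
```

```bash
cat > lid.py <<'E'
from h import *
def tcp(f):
    r=132+18*(1-f/1.42); return np.array([80-r*np.cos(f)+12*np.sin(f)+9,0,98+r*np.sin(f)+12*np.cos(f)+17])
from plant import telemetry
s=telemetry.read_state(); p=tocase(s["tool_pos"])
fs=np.linspace(0,1.6,1601); g=np.array([tcp(f) for f in fs]); f0=fs[np.argmin(np.linalg.norm((g-p)[:,[0,2]],axis=1))]
print("case",p.round(1),"F",np.round(s["force"],1),"nearest phi",f0)
for a in np.arange(1.4,-.01,-.1): 
    if a<f0+.1: print(round(a,2),"tool x,y shift from now",(p[2]-tcp(a)[2]).round(1),(p[0]-tcp(a)[0]).round(1))
E
python3 lid.py
```

```text
case [118.6   0.6 247.6] F [0.  0.3 1.6] nearest phi 1.6
1.4 tool x,y shift from now 0.2 40.3
1.3 tool x,y shift from now 0.7 53.8
1.2 tool x,y shift from now 2.6 67.3
1.1 tool x,y shift from now 5.9 80.6
1.0 tool x,y shift from now 10.5 93.7
0.9 tool x,y shift from now 16.5 106.4
0.8 tool x,y shift from now 23.9 118.5
0.7 tool x,y shift from now 32.5 129.8
0.6 tool x,y shift from now 42.3 140.4
0.5 tool x,y shift from now 53.2 149.9
0.4 tool x,y shift from now 65.1 158.4
0.3 tool x,y shift from now 77.9 165.7
0.2 tool x,y shift from now 91.5 171.8
0.1 tool x,y shift from now 105.8 176.4
-0.0 tool x,y shift from now 120.6 179.6
```

```bash
python3 -m inch '[[[0,0.009,0,0,0,0,0],[0,0.009,0,0,0,0,0],[0,0.009,0,0,0,0,0],[0,0.008,0,0,0,0,0],[0,0.007,0,0,0,0,0],[0,0.007,0,0,0,0,0],[0,0.007,0,0,0,0,0],[0,0.007,0,0,0,0,0]]]'; python3 lid.py
```

```text
t: 17.45
tool_pos: [0.6581, 0.0627, 0.2586]
orientation: [-1.389, 1.077, 1.37]
force: [1.8, 1.3, -0.0]
opening: 0.0002
case [5.770e+01 1.000e-01 2.586e+02] F [ 1.8  1.3 -0. ] nearest phi 1.2590000000000001
1.3 tool x,y shift from now 11.7 -7.1
1.2 tool x,y shift from now 13.6 6.4
1.1 tool x,y shift from now 16.9 19.7
1.0 tool x,y shift from now 21.5 32.8
0.9 tool x,y shift from now 27.5 45.5
0.8 tool x,y shift from now 34.9 57.6
0.7 tool x,y shift from now 43.5 68.9
0.6 tool x,y shift from now 53.2 79.5
0.5 tool x,y shift from now 64.1 89.1
0.4 tool x,y shift from now 76.1 97.5
0.3 tool x,y shift from now 88.9 104.8
0.2 tool x,y shift from now 102.5 110.9
0.1 tool x,y shift from now 116.8 115.5
-0.0 tool x,y shift from now 131.6 118.7
```

```bash
python3 -m inch '[[[0.007,0.006,0,0,0,0.01,0],[0.006,0.007,0,0,0,0,0],[0.006,0.007,0,0,0,0,0],[0.006,0.006,0,0,0,0,0]]]'; python3 lid.py; python3 - <<'E'
from h import *
from plant import optics
go((case(0,0,200),103.6))
t=optics.read_camera("top"); np.savez("top6.npz",**t); c=optics.read_camera("side"); np.savez("side6.npz",**c)
cv2.imwrite("pics/s6.png",np.hstack([cv2.resize(c["frame"][110:280,270:430],None,fx=2.5,fy=2.5,interpolation=2),cv2.resize(t["frame"][60:230,255:395],None,fx=2.5,fy=2.5,interpolation=2)]))
E
```

```text
t: 17.85
tool_pos: [0.6322, 0.0559, 0.2349]
orientation: [-1.387, 1.084, 1.374]
force: [1.9, 0.2, 2.9]
opening: 0.0005
case [ 31.   -0.3 234.9] F [1.9 0.2 2.9] nearest phi 1.035
1.1 tool x,y shift from now -6.8 -7.0
1.0 tool x,y shift from now -2.1 6.1
0.9 tool x,y shift from now 3.9 18.7
0.8 tool x,y shift from now 11.2 30.8
0.7 tool x,y shift from now 19.8 42.2
0.6 tool x,y shift from now 29.6 52.7
0.5 tool x,y shift from now 40.5 62.3
0.4 tool x,y shift from now 52.4 70.8
0.3 tool x,y shift from now 65.2 78.1
0.2 tool x,y shift from now 78.8 84.1
0.1 tool x,y shift from now 93.1 88.7
-0.0 tool x,y shift from now 107.9 92.0
t 17.85 pos [0.6322 0.0559 0.2349] case [ 31.   -0.3 234.9] open 0.0005 F [1.9 0.2 2.9] q [ 0.01  0.22  1.39 -0.    1.52 -1.8 ]
  shift mm (axes before turn) [34.7 31.2  0.4]  (after turn) [34.9 31.   0.3] turn [-0.001 -0.003  0.008]
```

View pics/s6.png

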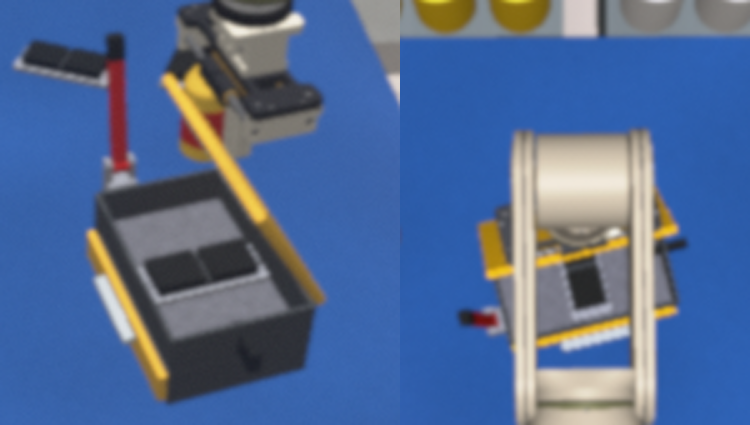

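The lid follows the fingers at about 60°, the drawer is shut, and the pad lies in the tray. I'll continue on the arc.

```bash
python3 -m inch '[[[0.002,0.007,0,0,0,0.008,0],[0.003,0.007,0,0,0,0,0],[0.003,0.007,0,0,0,0,0],[0.004,0.006,0,0,0,0.005,0],[0.005,0.006,0,0,0,0,0],[0.005,0.006,0,0,0,0,0]]]'; python3 lid.py
```

```text
t: 18.55
tool_pos: [0.5911, 0.0462, 0.2102]
orientation: [-1.381, 1.096, 1.386]
force: [2.8, 0.8, 0.7]
opening: 0.0004
case [-1.120e+01 -2.000e-01  2.102e+02] F [2.8 0.8 0.7] nearest phi 0.678
0.7 tool x,y shift from now -4.8 -0.0
0.6 tool x,y shift from now 4.9 10.5
0.5 tool x,y shift from now 15.8 20.1
0.4 tool x,y shift from now 27.8 28.6
0.3 tool x,y shift from now 40.6 35.9
0.2 tool x,y shift from now 54.2 41.9
0.1 tool x,y shift from now 68.5 46.6
-0.0 tool x,y shift from now 83.2 49.8
```

```bash
python3 -m inch '[[[0.005,0.006,0,0,0,-0.008,0],[0.006,0.005,0,0,0,0,0],[0.006,0.005,0,0,0,0,0],[0.006,0.004,0,0,0,0,0],[0.006,0.004,0,0,0,0,0]]]'; python3 lid.py
```

```text
t: 19.05
tool_pos: [0.5649, 0.0398, 0.1787]
orientation: [-1.383, 1.091, 1.381]
force: [2.1, -0.4, 0.9]
opening: 0.0003
case [-38.2  -0.2 178.7] F [ 2.1 -0.4  0.9] nearest phi 0.383
0.4 tool x,y shift from now -3.8 1.6
0.3 tool x,y shift from now 9.0 8.9
0.2 tool x,y shift from now 22.6 14.9
0.1 tool x,y shift from now 36.9 19.6
-0.0 tool x,y shift from now 51.7 22.8
```

```bash
python3 -m inch '[[[0.006,0.004,0,0,0,0,0],[0.006,0.003,0,0,0,0,0],[0.006,0.003,0,0,0,0,0]]]'; python3 lid.py
```

```text
t: 19.35
tool_pos: [0.554, 0.0371, 0.1589]
orientation: [-1.383, 1.091, 1.381]
force: [1.1, 0.7, 0.8]
opening: 0.0006
case [-49.4  -0.3 158.9] F [1.1 0.7 0.8] nearest phi 0.227
0.3 tool x,y shift from now -10.8 -2.3
0.2 tool x,y shift from now 2.8 3.7
0.1 tool x,y shift from now 17.1 8.4
-0.0 tool x,y shift from now 31.9 11.6
```

```bash
python3 -m inch '[[[0.004,0.002,0,0,0,0,0],[0.004,0.002,0,0,0,0,0],[0.003,0.001,0,0,0,0,0],[0.003,0.001,0,0,0,0,0],[0.003,0.001,0,0,0,0,0]]]'; python3 lid.py
```

```text
t: 19.85
tool_pos: [0.5462, 0.0352, 0.1399]
orientation: [-1.382, 1.092, 1.382]
force: [0.9, 1.2, 1.7]
opening: 0.0004
case [-57.5  -0.3 139.9] F [0.9 1.2 1.7] nearest phi 0.088
0.1 tool x,y shift from now -1.9 0.3
-0.0 tool x,y shift from now 12.9 3.5
```

```bash
python3 -m inch '[[[0.0025,0.001,0,0,0,0,0],[0.0025,0.001,0,0,0,0,0],[0.0025,0,0,0,0,0,0]]]'; python3 lid.py
```

```text
t: 20.15
tool_pos: [0.544, 0.0346, 0.1318]
orientation: [-1.382, 1.092, 1.382]
force: [-0.2, -0.0, 1.3]
opening: 0.0001
case [-59.8  -0.3 131.8] F [-0.2 -0.   1.3] nearest phi 0.033
0.1 tool x,y shift from now -10.0 -2.0
-0.0 tool x,y shift from now 4.8 1.2
```

```bash
python3 -m inch '[[[0.002,0,0,0,0,0,0],[0.002,0,0,0,0,0,0],[0.002,0,0,0,0,0,0]]]'; python3 -m inch '[[[0.002,0,0,0,0,0,0],[0.002,0,0,0,0,0,0]]]'; python3 -m inch '[[[0.002,0,0,0,0,0,0],[0.002,0,0,0,0,0,0]]]'
```

```text
t: 20.45
tool_pos: [0.5437, 0.0346, 0.127]
orientation: [-1.382, 1.093, 1.383]
force: [-14.7, 0.5, 30.8]
opening: 0.0003
t: 20.65
tool_pos: [0.5437, 0.0345, 0.1272]
orientation: [-1.382, 1.093, 1.383]
force: [-11.0, -1.0, 17.1]
opening: 0.0007
t: 20.85
tool_pos: [0.5437, 0.0346, 0.1271]
orientation: [-1.383, 1.093, 1.383]
force: [-10.2, -0.5, 19.0]
opening: 0.0005
```

```bash
python3 -m inch '[[[-0.02,0,0,0,0,0,0],[-0.04,0,0,0,0,0,0],[-0.05,0,0,0,0,0,0],[-0.05,0,0,0,0,0,0],[-0.05,-0.006,0.01,0,0,0,0],[-0.02,-0.006,0.03,0,0,0,0],[0,0,0.04,0,0,0,0],[0,0,0.04,0,0,0,0],[0,0,0.04,0,0,0,0],[0,0,0.03,0,0,0,0],[0,0,0.02,0,0,0,0],[0,0,0,0,0,0,0]]]'; cat > bar.py <<'E'
from h import *
def tcp(b):
    r=128+14*(1-b/1.6); return np.array([-45,135-r*np.cos(b)+7*np.sin(b)+17.5,118+r*np.sin(b)+7*np.cos(b)+17])
go((case(*tcp(1.73)),103.6))
from plant import telemetry
s=telemetry.read_state(); p=tocase(s["tool_pos"])
for b in np.arange(1.7,-.01,-.1): print(round(b,2),"tool x,y,z shift from now",(p[2]-tcp(b)[2]).round(1),(p[0]+45).round(1),(tcp(b)[1]-p[1]).round(1))
E
python3 bar.py
```

```text
t: 22.05
tool_pos: [0.5046, 0.2493, 0.3626]
orientation: [-1.378, 1.094, 1.383]
force: [0.7, -0.7, 0.1]
opening: 0.0005
t 22.05 pos [0.5046 0.2493 0.3626] case [-47.6 217.5 362.6] open 0.0005 F [ 0.7 -0.7  0.1] q [ 0.37  0.02  1.38  0.    1.75 -1.44]
  shift mm (axes before turn) [103.5  -3.2 -38. ]  (after turn) [103.5  -2.6 -38. ] turn [-0.004 -0.    -0.005]
1.7 tool x,y,z shift from now 102.5 -2.6 -41.7
1.6 tool x,y,z shift from now 99.9 -2.6 -54.3
1.5 tool x,y,z shift from now 98.6 -2.6 -67.2
1.4 tool x,y,z shift from now 98.6 -2.6 -80.2
1.3 tool x,y,z shift from now 99.9 -2.6 -93.2
1.2 tool x,y,z shift from now 102.5 -2.6 -106.2
1.1 tool x,y,z shift from now 106.5 -2.6 -118.8
1.0 tool x,y,z shift from now 111.7 -2.6 -131.1
0.9 tool x,y,z shift from now 118.2 -2.6 -142.9
0.8 tool x,y,z shift from now 125.9 -2.6 -154.1
0.7 tool x,y,z shift from now 134.7 -2.6 -164.5
0.6 tool x,y,z shift from now 144.6 -2.6 -174.0
0.5 tool x,y,z shift from now 155.5 -2.6 -182.5
0.4 tool x,y,z shift from now 167.2 -2.6 -189.9
0.3 tool x,y,z shift from now 179.7 -2.6 -196.1
0.2 tool x,y,z shift from now 192.9 -2.6 -201.1
0.1 tool x,y,z shift from now 206.6 -2.6 -204.8
-0.0 tool x,y,z shift from now 220.6 -2.6 -207.0
```

```bash
python3 -m inch '[[[0.03,-0.0026,0,0,0,-0.005,0],[0.03,0,0,0,0,0,0],[0.03,0,0,0,0,0,0],[0.01,0,0,0,0,0,0],[0,0,-0.01,0,0,0,0],[0,0,-0.01,0,0,0,0],[0,0,-0.01,0,0,0,0],[0,0,-0.01,0,0,0,0],[0,0,-0.01,0,0,0,0]]]'; python3 bar.py
```

```text
t: 22.95
tool_pos: [0.5227, 0.1957, 0.2656]
orientation: [-1.384, 1.083, 1.373]
force: [-1.0, 1.4, -0.4]
opening: 0.0005
t 22.95 pos [0.5227 0.1957 0.2656] case [-42.5 161.3 265.6] open 0.0005 F [-1.   1.4 -0.4] q [ 0.27 -0.    1.57 -0.    1.56 -1.54]
  shift mm (axes before turn) [ 6.4  2.6 18.3]  (after turn) [ 6.4  2.5 18.3] turn [-0.003 -0.001  0.008]
1.7 tool x,y,z shift from now 5.4 2.5 14.6
1.6 tool x,y,z shift from now 2.8 2.5 2.0
1.5 tool x,y,z shift from now 1.5 2.5 -10.9
1.4 tool x,y,z shift from now 1.5 2.5 -23.9
1.3 tool x,y,z shift from now 2.8 2.5 -37.0
1.2 tool x,y,z shift from now 5.5 2.5 -49.9
1.1 tool x,y,z shift from now 9.4 2.5 -62.6
1.0 tool x,y,z shift from now 14.6 2.5 -74.9
0.9 tool x,y,z shift from now 21.1 2.5 -86.6
0.8 tool x,y,z shift from now 28.8 2.5 -97.8
0.7 tool x,y,z shift from now 37.7 2.5 -108.2
0.6 tool x,y,z shift from now 47.6 2.5 -117.7
0.5 tool x,y,z shift from now 58.4 2.5 -126.2
0.4 tool x,y,z shift from now 70.2 2.5 -133.6
0.3 tool x,y,z shift from now 82.7 2.5 -139.8
0.2 tool x,y,z shift from now 95.8 2.5 -144.8
0.1 tool x,y,z shift from now 109.5 2.5 -148.5
-0.0 tool x,y,z shift from now 123.6 2.5 -150.8
```

```bash
python3 -m inch '[[[0.001,0.0025,-0.009,0,0,0.008,0],[0.001,0,-0.009,0,0,0,0],[0.001,0,-0.009,0,0,0,0],[0.001,0,-0.009,0,0,0,0],[0.002,0,-0.009,0,0,0,0],[0.003,0,-0.009,0,0,0,0],[0.004,0,-0.009,0,0,0,0]]]'; python3 bar.py | head -3 ; python3 bar.py | tail -11
```

```text
t: 23.65
tool_pos: [0.5371, 0.1281, 0.2539]
orientation: [-1.381, 1.087, 1.377]
force: [-0.6, 0.1, 1.2]
opening: 0.0007
t 23.65 pos [0.5371 0.1281 0.2539] case [-44.4  92.2 253.9] open 0.0007 F [-0.6  0.1  1.2] q [ 0.14 -0.01  1.6  -0.    1.55 -1.66]
  shift mm (axes before turn) [-5.3  0.8 87.4]  (after turn) [-5.2  0.6 87.4] turn [-0.003 -0.001  0.004]
1.7 tool x,y,z shift from now -6.3 0.6 83.7
1.0 tool x,y,z shift from now 3.0 0.6 -5.8
0.9 tool x,y,z shift from now 9.5 0.6 -17.5
0.8 tool x,y,z shift from now 17.2 0.6 -28.7
0.7 tool x,y,z shift from now 26.0 0.6 -39.1
0.6 tool x,y,z shift from now 35.9 0.6 -48.6
0.5 tool x,y,z shift from now 46.8 0.6 -57.1
0.4 tool x,y,z shift from now 58.5 0.6 -64.5
0.3 tool x,y,z shift from now 71.0 0.6 -70.7
0.2 tool x,y,z shift from now 84.2 0.6 -75.7
0.1 tool x,y,z shift from now 97.9 0.6 -79.4
-0.0 tool x,y,z shift from now 111.9 0.6 -81.7
```

```bash
python3 -m inch '[[[0.004,0,-0.008,0,0,0,0],[0.005,0,-0.008,0,0,0,0],[0.006,0,-0.007,0,0,0,0],[0.006,0,-0.007,0,0,0,0],[0.007,0,-0.006,0,0,0,0],[0.007,0,-0.006,0,0,0,0]]]'; python3 bar.py | head -1 ; python3 bar.py | tail -8
```

```text
t: 24.25
tool_pos: [0.5483, 0.0827, 0.2162]
orientation: [-1.382, 1.087, 1.375]
force: [0.9, 1.1, 1.0]
opening: 0.0006
t 24.25 pos [0.5483 0.0827 0.2162] case [-44.3  45.3 216.2] open 0.0006 F [0.9 1.1 1. ] q [ 0.06  0.01  1.65 -0.    1.48 -1.75]
0.7 tool x,y,z shift from now -11.6 0.7 7.7
0.6 tool x,y,z shift from now -1.7 0.7 -1.8
0.5 tool x,y,z shift from now 9.1 0.7 -10.3
0.4 tool x,y,z shift from now 20.9 0.7 -17.7
0.3 tool x,y,z shift from now 33.4 0.7 -23.9
0.2 tool x,y,z shift from now 46.5 0.7 -28.9
0.1 tool x,y,z shift from now 60.2 0.7 -32.6
-0.0 tool x,y,z shift from now 74.2 0.7 -34.8
```

```bash
python3 -m inch '[[[0.007,0,-0.005,0,0,0,0],[0.007,0,-0.005,0,0,0,0],[0.008,0,-0.004,0,0,0,0],[0.008,0,-0.004,0,0,0,0],[0.008,0,-0.003,0,0,0,0]]]'; python3 bar.py | head -1 ; python3 bar.py | tail -5
```

```text
t: 24.75
tool_pos: [0.5536, 0.0602, 0.1744]
orientation: [-1.382, 1.088, 1.375]
force: [0.9, -0.1, -0.9]
opening: 0.0007
t 24.75 pos [0.5536 0.0602 0.1744] case [-44.4  22.3 174.4] open 0.0007 F [ 0.9 -0.1 -0.9] q [ 0.02  0.05  1.69 -0.    1.4  -1.79]
0.4 tool x,y,z shift from now -21.0 0.6 5.4
0.3 tool x,y,z shift from now -8.5 0.6 -0.9
0.2 tool x,y,z shift from now 4.6 0.6 -5.9
0.1 tool x,y,z shift from now 18.3 0.6 -9.5
-0.0 tool x,y,z shift from now 32.4 0.6 -11.8
```

```bash
python3 -m inch '[[[0.006,0,-0.003,0,0,0,0],[0.006,0,-0.003,0,0,0,0],[0.004,0,-0.002,0,0,0,0],[0.004,0,-0.002,0,0,0,0],[0.003,0,0,0,0,0,0]]]'; python3 bar.py | tail -1;  python3 -m inch '[[[0.003,0,0,0,0,0,0],[0.002,0,0,0,0,0,0],[0.002,0,0,0,0,0,0]]]'; python3 bar.py | tail -1
```

```text
t: 25.25
tool_pos: [0.5555, 0.0496, 0.148]
orientation: [-1.38, 1.089, 1.377]
force: [-0.7, -0.1, 0.8]
opening: 0.0
-0.0 tool x,y,z shift from now 6.0 -0.1 -1.0
t: 25.55
tool_pos: [0.5558, 0.0494, 0.142]
orientation: [-1.381, 1.089, 1.376]
force: [-9.4, 0.8, 22.7]
opening: 0.0006
-0.0 tool x,y,z shift from now -0.0 0.2 -0.8
```

```bash
python3 -m inch '[[[0.003,0,0,0,0,0,0],[0.002,0,0,0,0,0,0]]]'; python3 -m inch '[[[-0.01,0,0,0,0,0,0],[-0.03,0,0,0,0,0,0],[-0.04,0,0,0,0,0,0],[-0.04,0,0,0,0,0,0],[-0.03,0.03,0,0,0,0,0],[0,0.04,0,0,0,0,0],[0,0.04,0,0,0,0,0],[0,0.04,0,0,0,0,0],[0,0.03,0,0,0,0,0],[0,0,0,0,0,0,0],[0,0,0,0,0,0,0]]]'; python3 - <<'E'
from h import *
from plant import optics
t=optics.read_camera("top"); c=optics.read_camera("side")
cv2.imwrite("pics/f.png",np.hstack([cv2.resize(c["frame"][100:390,255:455],None,fx=2,fy=2,interpolation=2),cv2.resize(t["frame"][110:255,220:400],None,fx=2.2,fy=4,interpolation=2)]))
print("bar tip pred side",proj(c,[case(-45,-25,118)]),"lid top corners",proj(c,[case(-84,-123,110),case(-84,123,110)]).round(1).tolist(),"raised 5deg",proj(c,[case(-84,-123,124)]).round(1))
m=mask(c,(0,130,60),(8,255,255),(290,150,390,275))|mask(c,(172,130,60),(180,255,255),(290,150,390,275))
k=max(cv2.findContours(m,0,1)[0],key=cv2.contourArea); print("red",cv2.boxPoints(cv2.minAreaRect(k)).round(1).tolist(), "pred bar centre line red", proj(c,[case(-45,130,125),case(-45,0,125)]).round(1).tolist())
m=mask(c,(12,120,100),(35,255,255),(290,160,420,275)); k=max(cv2.findContours(m,0,1)[0],key=cv2.contourArea); print("yellow",cv2.boundingRect(k),cv2.approxPolyDP(k,4,True)[:,0].tolist())
print("lid all corners pred",proj(c,[case(x,y,110) for x,y in((-84,123),(-84,-123),(80,-123),(80,123))]).round(1).tolist())
E
```

```text
t: 25.75
tool_pos: [0.5559, 0.0494, 0.1421]
orientation: [-1.382, 1.088, 1.376]
force: [-9.9, -0.8, 12.3]
opening: 0.0004
t: 26.85
tool_pos: [0.376, 0.0078, 0.3029]
orientation: [-1.39, 1.081, 1.369]
force: [0.7, 1.2, -0.1]
opening: 0.0006
bar tip pred side [[337.94120822 212.37697563]] lid top corners [[337.5, 244.3], [305.8, 183.0]] raised 5deg [[337.8 240.4]]
red [[342.5, 167.6999969482422], [343.3999938964844, 153.0], [360.5, 154.0], [359.6000061035156, 168.6999969482422]] pred bar centre line red [[318.1, 174.7], [334.6, 204.2]]
yellow (307, 167, 89, 80) [[307, 185], [337, 246], [395, 231], [359, 168], [343, 167], [347, 176], [325, 180], [340, 209], [337, 214], [317, 182]]
lid all corners pred [[305.8, 183.0], [337.5, 244.3], [397.6, 229.4], [359.3, 171.8]]
```

View pics/f.png

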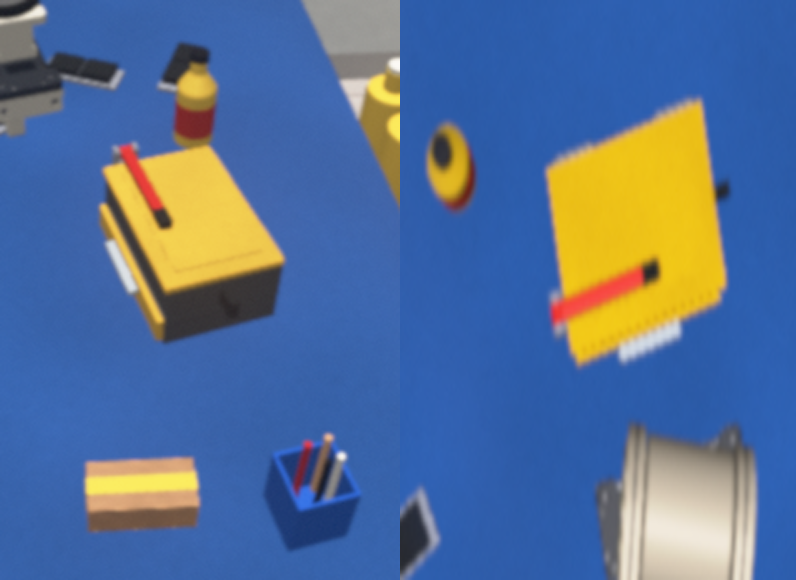

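The lid's corners match the predicted closed position within about 4 px, most within 2. The bar lies flat across the lid with its tip at about (339,211) against a predicted (338,212). The drawer is shut, and the carton, bottle and pot look untouched.

```bash
python3 -c "
from plant import workorder; print(workorder.close_job())"
```

```text
the job is handed in; nothing more can be done
None
```

The job is done in the order asked, and I handed it in at about 27 s of the 72 s allowed.

- **Pad:** I took the rightmost of the four look-alikes and lowered it into the tray until it touched, then let go. The view afterwards showed it flat, lining up, inside the walls. While I felt for the floor, the contact force briefly reached about 30 N and the tool drifted 3–5 mm towards the hinge side.
- **Drawer:** I pushed it until it stopped, at about 23 N. The side view matched the predicted shut position.
- **Lid:** I lowered it with the fingers along its arc, slowing at the end. It stopped with the fingertips at 110 mm, which is the closed height, and the final view matched the predicted closed corners within about 4 px. The last press read about 34 N.
- **Bar:** I swung it down until it stopped with the fingertips at 125 mm, which is its top face when flat. In the last picture its tip is within about 2 px of the prediction. My red-mask check of the bar failed because it picked up the bottle's label, so this rests on the picture and on where the fingers stopped.
- **Bystanders:** The carton, oil bottle and pen pot look unmoved in the final picture. I did not measure their positions before and after.

The robot was clear of everything when I handed in.

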